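Master the tap-handle gauge and zero its dial

ROBOT

A 6-joint arm with a two-finger parallel gripper is mounted at the origin on the work surface. World frame = base frame: x ahead of the robot, y to its left, z up, the work surface at z = 0. Lengths are in mm, angles in degrees, forces in N, time in s.
With the tool pointing down it reaches from about 425 to 950 mm from the base axis. Payload 14.7 kg.
Tool frame: the origin (TCP) lies between the finger pads, 19 mm behind the fingertips; this is the grasp point; z points along the fingers, y is the line along which they close (so a half turn about z gives the same grasp; the last joint's range is limited). The gripper opens to 85 mm and grips with 20 to 120 N. Pads are 22 mm wide; open, the fingers measure 114 mm over their backs; the gripper's body (76 mm by 85 mm) begins 54 mm behind the grasp point. The pads swing forward as they close: fully open they stand 13 mm farther back than shut.
Start: joints at [68.606, 27.513, 91.461, -0, 61.026, -2.67], TCP at [208.635, 615.6, 249.997] pointing down, gripper open.
Joint ranges: [-157.49, 157.49], [-46.99, 117.5], [13.45, 153.17], [-89.5, 269.5], [5.16, 153.95], [-167.48, 167.48]. Speed limits (degrees/s): [108.29, 108.29, 136.94, 172.46, 172.46, 172.46].

INTERFACE

Orientations are given as a 3x3 rotation matrix whose columns are the frame's x, y, z axes.
In Python, from workcell import ctrl gives the robot as it stands. The module is installed in compiled form; this text tells all that it offers.
- The arm moves only by the shell command python3 -m handwheel 'ROWS'. ROWS is JSON, a list that holds one entry, the list of rows, each a list of 7 numbers: the shift along the tool's x, y, z in m, then the turn, a rotation vector about the tool's x, y, z in rad, then the finger opening in m, from 0 to 0.0854. A call has 1 to 8 rows; each row is the pose to reach, as a shift and turn from the pose commanded when the call began, along the tool's axes at that moment; what a row does not reach only later rows make up. A row lasts 1/10 s, in which the tool goes at most 50 mm and 8.59 degrees, less where a joint would pass 70% of its speed; a pose out of reach is approached as far as the arm can. A call with a gripper value outside its range is refused whole. The fingers move at their own pace and stop on an object; the grip force is fixed at half the most. Time passes only in rows, so rows that repeat a pose let the fingers close. It gives the time, the measured TCP pose, the force, the opening and the grip force at its end, in the units of the state.
- ctrl.state(): the state, without advancing time (a new reading comes with each control period).
- ctrl.capture(name): name is "scene" or "side" or "wrist"; returns a dict with "img" (420x560x3 uint8, red, green, blue), "vertical_fov" (degrees; the focal length in pixels is half the picture's height over the tangent of half this angle, whatever the lens; pixels are square), "cx", "cy" (the principal point, pixels), "R" (3x3) and "t" (3): a world point X has camera coordinates R X + t; the wrist camera has in their place "mount" (4x4, takes a point from camera to tool coordinates, whose origin is the TCP and whose axes are the flange's). Camera axes: x right, y down, z forward; pixel columns grow to the right and rows downward; lengths in mm; the calibration is good to about 2 mm. A picture is of the moment at which its call begins: read the wrist's pose just before it. There is no depth.
- ctrl.finish_job(): hands the job in; it is judged then, once.
The state is a dict: "time_s": time; "q": joint angles; "dq": joint speeds; "joint_efforts": joint torques, N m; "tcp_pos": TCP position; "tcp_rot": TCP orientation; "ft_force": force on the tool from outside, world axes, zero at the start; "moment": the same for the moment, N m; "gripper_width": finger opening in mm; "gripper_force": force on a finger pad.
Only numpy, scipy, OpenCV 4.12 (cv2) and the standard library are available. Lean on these libraries where they do the work, as an engineer would, in place of code of your own. Each camera call takes 0.05 s, during which the arm holds its last target. There are 200 camera calls.

TASK

Set up the gauge for the next batch: first take the brass master handle from the cardboard mat and seat it upright in the tester's V-nest, gently pushed fully home against both flanks of the V, its nose pointing straight out of the V's open side, and let go of it. Then turn the bar-grip knob on the tester's sloping dial until its red pointer stands at the thick blue zero mark, leaving the master seated. Do not shift the chrome handles.

Things in the scene. Friction and masses are not known exactly. Their poses are not given: they have to be found in the camera images.
- tester: the fixed bench gauge: grey base plate 190 x 320 x 14 mm with a green head on its +y half and the V-nest on its -y half; origin at the centre of the plate's underside (z = 0, on the table), z up, x away from its open front. Head and nest centres lie 190 mm apart. Behind the V, from 60 mm beyond nest_home in x, stands a green block 44 mm high.
- dial_center (a point): centre of the sloping dial face, 90 mm above the table; axes as the tester's. The face (124 x 124 mm) slopes 43 degrees from level, its normal (-0.682, 0, 0.731) in the tester's frame. White scale disc of 118 mm, a tick every 10 degrees; the thick blue zero mark is at the upper edge, straight up the slope, direction (0.731, 0, 0.682).
- nest_home (a point): where the master's origin lies when its round body touches both flanks of the V: on the nest's dark steel bed (24 mm above the table; reaches 55 mm to -x and 40 mm to +x and to either side). Axes as the tester's: the V opens to -x, the way home is +x. The two steel flanks, 13 mm high above the bed, form a V of 120 degrees.
- bezel (a joint): angle of the dial knob, rad: 0 when the red pointer is at the blue zero mark; grows anticlockwise as seen looking at the face; end stops at -0.6 and 3.2; it starts between 1.7 and 2.9 and stays where it is left (friction torque about 0.1 N m). Usually needs two grasps.
- bezel_grip (a point): on the knob's axis, 32 mm above the dial face, 4 mm below the top of the bar: height for the TCP. z is the knob's axis (face normal), x points along the bar to the pointer. Knob: black skirt of 68 mm diameter, top 10 mm above the face; on it a grey bar 46 mm long (along the pointer), 12 mm wide, 26 mm high; red pointer at one end, reaching 47 mm from the axis.
- master: brass-coloured (yellow) tap handle, loose, about 160 g: upright round body 42 mm in diameter, 34 mm high, with a nose whose tip is 55 mm from the axis, 12 to 20 mm wide, 4 to 29 mm above the underside. Origin at the centre of the round underside, x towards the nose, z up. Stands on the 4 mm cardboard mat with three chrome handles, about 110 mm apart.
- master_nose (a point): the tip of the master's nose, 55 mm from its axis and 23 mm above its underside
- chrome1: a chrome tap handle, same shape and size as the brass master; a bystander; origin at the centre of its round underside
- chrome2: a chrome tap handle, same shape and size as the brass master; a bystander; origin at the centre of its round underside
- chrome3: a chrome tap handle, same shape and size as the brass master; a bystander; origin at the centre of its round underside

How it is judged (in metres and radians):
On the way, in this order (a step that is already met when the one before it is completed fails the run):
1. the brass master stands seated in the V-nest and is let go (horizontal distance between master and nest_home below 0.003 m and z of master in the frame of nest_home below 0.003 m and angle between master's own z axis and vertical below 0.06 rad and x of master_nose in the frame of nest_home below -0.04 m and y of master_nose in the frame of nest_home between -0.015 and 0.015 m and contact force between the fingers and master below 0.2 N), for 0.2 s.
2. then the knob's pointer is brought to zero (value of joint bezel between -0.08 and 0.08 rad), for 0.2 s.
At the end, for the whole second after the job is handed in: The master rests upright on the nest's bed, its axis within 3 mm of home against the V, its nose out of the open side within 15 mm of the V's middle line, and the knob's pointer is within 0.08 rad (half a division) of zero; all at rest (all of step 2 and horizontal distance between master and nest_home below 0.003 m and z of master in the frame of nest_home below 0.003 m and angle between master's own z axis and vertical below 0.06 rad and x of master_nose in the frame of nest_home below -0.04 m and y of master_nose in the frame of nest_home between -0.015 and 0.015 m and linear speed of master below 0.01 m/s and velocity of joint bezel between -0.05 and 0.05 rad/s); the robot touches nothing.
It fails at once if a chrome handle is shifted by more than 20 mm (distance of any of chrome1, chrome2, chrome3 from where it was at the start of the episode above 0.02 m).
It fails at once if the master is rammed into the tester (more than 80 N) (contact force between master and tester above 80 N).
It also fails if it takes over 64 s, if anything falls off the work surface, if the arm or the gripper's body presses on something with over 40 N, if the wrist force passes 120 N, or if a joint passes its speed limit or range.

## Working session

There is one attempt and no reset: what is moved stays moved. The work goes in short steps, Python scripts to look and compute and a shell command to move; the robot and the scene stay as the last step left them, time stands still between calls to the robot, and variables do not carry over. Pictures are saved under pics/ and viewed, at most 10 in all, crops included, and the job is handed in when it is done.

```bash
mkdir -p pics
python3 - <<'E'
from workcell import ctrl
import cv2,pickle,numpy as np
s=ctrl.state();print(s['tcp_pos'],np.round(s['tcp_rot'],3).tolist(),s['time_s'])
d={}
for n in("scene","side","wrist"):
    c=ctrl.capture(n);d[n]=c;cv2.imwrite(f'pics/{n}0.png',c['img'][:,:,::-1])
    print(n,{k:np.round(v,3).tolist() for k,v in c.items() if k!='img'})
d['s']=s;pickle.dump(d,open('d0.pkl','wb'))
E
```

```text
[208.51517032 615.25300188 249.4146392 ] [[-0.947, 0.321, -0.0], [0.321, 0.947, -0.001], [0.0, -0.001, -1.0]] 0.0
scene {'vertical_fov': 55.39, 'cx': 280.285, 'cy': 208.824, 'R': [[0.881, 0.473, -0.001], [0.282, -0.527, -0.802], [-0.38, 0.706, -0.597]], 't': [-473.686, -66.9, 1153.118]}
side {'vertical_fov': 48.056, 'cx': 277.473, 'cy': 203.994, 'R': [[-0.942, -0.335, -0.01], [-0.223, 0.65, -0.727], [0.25, -0.683, -0.687]], 't': [505.337, 185.774, 728.204]}
wrist {'vertical_fov': 70.556, 'cx': 279.701, 'cy': 211.148, 'mount': [[-0.001, -0.953, -0.303, 78.651], [1.0, -0.001, -0.001, 0.64], [0.001, -0.303, 0.953, -124.243], [0.0, 0.0, 0.0, 1.0]]}
```

View pics/scene0.png

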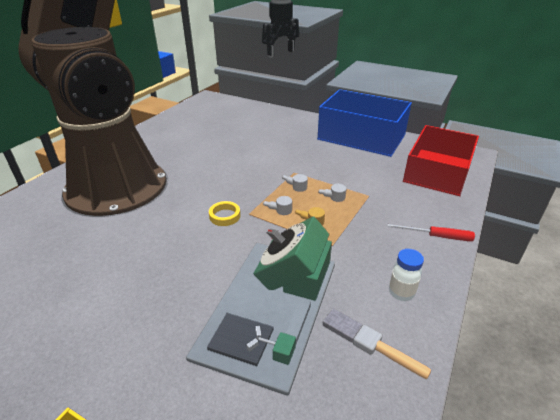

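View pics/side0.png

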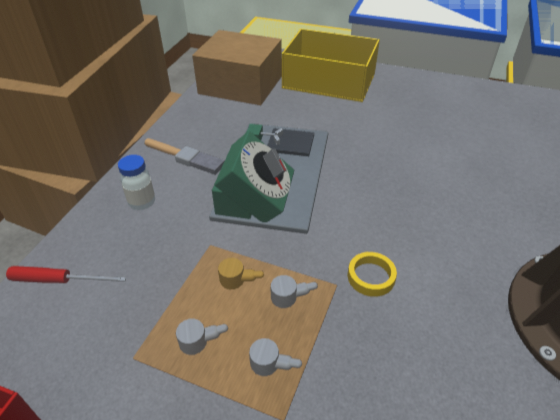

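Run:
```python
import cv2,pickle,numpy as np
d=pickle.load(open('d0.pkl','rb'))
def crop(n,x,y,w,h,k):
    return cv2.resize(d[n]['img'][y:y+h,x:x+w,::-1],None,fx=k,fy=k,interpolation=cv2.INTER_CUBIC)
a=crop('side',200,115,140,120,3)   # 420x360
b=crop('side',200,240,140,80,3) #420x240
c=crop('scene',190,200,152,182,2.5) #380x455
e=crop('scene',260,165,95,36+0,4) #380x144
m=np.zeros((600,800,3),np.uint8)
m[:360,:420]=a;m[360:,:420]=b;m[:455,420:]=c;m[455:599,420:]=e
cv2.imwrite('pics/m0.png',m)
```

```text
(no output)
```

View pics/m0.png

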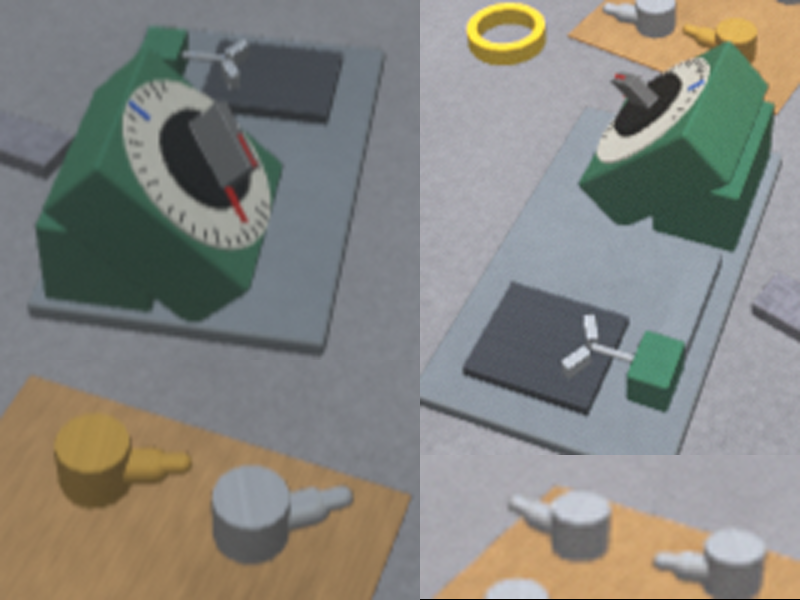

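```bash
cat > h.py <<'E'
import numpy as np
from scipy.optimize import least_squares
from scipy.spatial.transform import Rotation as Rn
def K(c):
    f=c['img'].shape[0]/2/np.tan(np.radians(c['vertical_fov'])/2); return f,c['cx'],c['cy']
def proj(c,X):
    p=np.asarray(c['R'])@np.asarray(X,float)+np.asarray(c['t']).ravel(); f,cx,cy=K(c)
    return np.array([f*p[0]/p[2]+cx,f*p[1]/p[2]+cy])
def ray(c,u,v):
    f,cx,cy=K(c);R=np.asarray(c['R']);o=-R.T@np.asarray(c['t']).ravel()
    return o,R.T@np.array([(u-cx)/f,(v-cy)/f,1])
def onz(c,u,v,z):
    o,d=ray(c,u,v);return o+d*(z-o[2])/d[2]
E
python3 - <<'E'
from h import *
import pickle
d=pickle.load(open('d0.pkl','rb'))
S,C=d['side'],d['scene']
obs=[(S,308.3,230,'p',(-95,160,14)),(S,210.7,216.7,'p',(95,160,14)),(S,328,131.7,'p',(-95,-160,14)),
(S,313.7,133.3,'n',(-55,-40,24)),(S,308.7,154.3,'n',(-55,40,24)),
(C,193.5,359,'p',(-95,-160,14)),(C,255.2,243.2,'p',(-95,160,14)),
(C,227.6,313.6,'n',(-55,40,24)),(C,273.6,326.8,'n',(40,40,24)),(C,207.6,348.8,'n',(-55,-40,24)),(C,257.2,364,'n',(40,-40,24))]
def W(p,k,q):
    q=np.array(q,float)
    if k=='n':q[:2]+=p[3:5]
    c,s=np.cos(p[2]),np.sin(p[2]);return np.array([p[0]+c*q[0]-s*q[1],p[1]+s*q[0]+c*q[1],q[2]])
f=lambda p:np.concatenate([proj(c,W(p,k,q))-(u,v) for c,u,v,k,q in obs])
for c,u,v,k,q in obs:print(np.round(onz(c,u,v,q[2]),1),k,q)
r=least_squares(f,[600,0,0.1,0,-95],loss='soft_l1',x_scale=[100,100,.1,10,10]);print(r.x,np.degrees(r.x[2]));print(np.round(r.fun.reshape(-1,2),1).tolist())
print('home',W(r.x,'n',(0,0,24)))
for c,u,v,n in((S,231.2,267.5,'side'),(C,317,213.6,'scene')):print('master top',n,onz(c,u,v,38))
for c,u,v,n in((S,263.2,274,'side'),(C,295.6,212,'scene')):print('nose',n,onz(c,u,v,27))
print('cam',ray(S,0,0)[0],ray(C,0,0)[0])
E
```

```text
[487.  -29.8  14. ] p (-95, 160, 14)
[670.8  -2.8  14. ] p (95, 160, 14)
[ 534.5 -343.2   14. ] p (-95, -160, 14)
[ 560.2 -312.6   24. ] n (-55, -40, 24)
[ 548.4 -234.4   24. ] n (-55, 40, 24)
[ 552.8 -345.1   14. ] p (-95, -160, 14)
[491.5 -37.5  14. ] p (-95, 160, 14)
[ 555.  -242.9   24. ] n (-55, 40, 24)
[ 646.2 -228.    24. ] n (40, 40, 24)
[ 567.3 -322.3   24. ] n (-55, -40, 24)
[ 658.2 -306.6   24. ] n (40, -40, 24)
[ 6.07660465e+02 -1.74716604e+02  1.65694764e-01 -1.10076827e+01
 -9.80435104e+01] 9.493610690238325
[[0.1, -1.1], [-2.4, 0.1], [-1.9, -1.6], [-1.0, -2.6], [-0.5, -2.6], [-6.9, -1.6], [-0.4, -1.8], [-1.3, -0.6], [0.0, -0.4], [-0.7, -0.7], [0.6, -0.0]]
home [ 612.97460704 -273.23289171   24.        ]
master top side [575.56456951 113.81653156  38.        ]
master top scene [583.75022119 104.84852013  38.        ]
nose side [524.89090089 101.20911263  27.        ]
nose scene [528.22829283  99.02633396  27.        ]
cam [335.82574045 545.5680218  640.10566759] [ 874.46618515 -625.46127577  634.54145346]
```

```bash
python3 -m handwheel '[[[-0.256,-0.180,0.03,0,0,-0.25,0.07],[-0.256,-0.180,0.03,0,0,-0.25,0.07],[-0.256,-0.180,0.03,0,0,-0.25,0.07],[-0.512,-0.360,0.06,0,0,-0.5,0.07],[-0.512,-0.360,0.06,0,0,-0.5,0.07],[-0.512,-0.360,0.06,0,0,-0.5,0.07],[-0.512,-0.360,0.06,0,0,-0.5,0.07],[-0.512,-0.360,0.06,0,0,-0.5,0.07]]]'
python3 - <<'E'
from h import *
from workcell import ctrl
s=ctrl.state();R=s['tcp_rot'];print(R.T@(np.array([577,110,180])-s['tcp_pos']),s['tcp_pos'],np.degrees(np.arctan2(R[1,0],R[0,0])))
E
```

```text
time_s: 0.95
tcp_pos: [440.8, 297.5, 212.3]
tcp_rot: [[-0.985, -0.173, 0.0], [-0.173, 0.985, 0.0], [-0.0, 0.0, -1.0]]
ft_force: [-0.1, 0.5, -0.7]
gripper_width: 70.0
gripper_force: 0.0
[-101.83511318 -208.2349042    32.28520529] [440.76643676 297.54419988 212.28140987] -170.06602162069635
```

```bash
python3 -m handwheel '[[[-0.102,-0.208,0.030,0,0,0,0.07],[-0.102,-0.208,0.030,0,0,0,0.07],[-0.102,-0.208,0.030,0,0,0,0.07],[-0.102,-0.208,0.030,0,0,0,0.07],[-0.102,-0.208,0.030,0,0,0,0.07],[-0.102,-0.208,0.030,0,0,0,0.07],[-0.102,-0.208,0.030,0,0,0,0.07]]]'
cat >> h.py <<'E'
def wcap(ctrl,fn):
    import cv2,pickle
    s=ctrl.state();c=ctrl.capture('wrist');T=np.eye(4);T[:3,:3]=s['tcp_rot'];T[:3,3]=s['tcp_pos']
    M=np.linalg.inv(T@np.asarray(c['mount']));c['R']=M[:3,:3];c['t']=M[:3,3];c['s']=s
    cv2.imwrite(f'pics/{fn}.png',c['img'][:,:,::-1]);pickle.dump(c,open(fn+'.pkl','wb'));return c
E
python3 - <<'E'
from h import *
from workcell import ctrl
c=wcap(ctrl,'w1');print(c['s']['tcp_pos'],proj(c,(577,110,38)))
E
```

```text
time_s: 1.65
tcp_pos: [576.2, 111.3, 182.0]
tcp_rot: [[-0.985, -0.171, -0.001], [-0.171, 0.985, -0.0], [0.001, 0.0, -1.0]]
ft_force: [-0.3, -0.1, 0.1]
gripper_width: 69.9
gripper_force: 0.0
[576.23221384 111.28999561 181.99862701] [277.29293447 204.72528155]
```

View pics/w1.png

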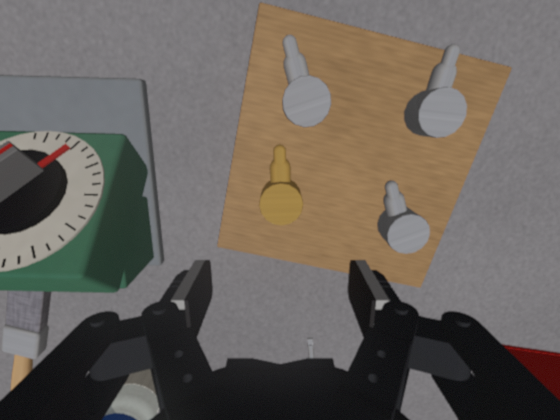

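Run:
```python
from h import *
import pickle,cv2
c=pickle.load(open('w1.pkl','rb'));s=c['s']
h=cv2.cvtColor(c['img'],cv2.COLOR_RGB2HSV);m=cv2.inRange(h,(18,150,90),(32,255,255));m[:, :240]=0;m[:,320:]=0;m[:130]=0;m[235:]=0
n,l,st,ce=cv2.connectedComponentsWithStats(m);i=1+st[1:,4].argmax();print(st[i],ce[i])
m=np.uint8(l==i)*255
b=cv2.morphologyEx(m,cv2.MORPH_OPEN,cv2.getStructuringElement(cv2.MORPH_ELLIPSE,(27,27)))
ys,xs=np.nonzero(b);print('disc',cv2.minEnclosingCircle(np.stack([xs,ys],1).astype(np.float32)))
(u,v),r=cv2.minEnclosingCircle(np.stack([xs,ys],1).astype(np.float32))
ys,xs=np.nonzero(m);k=ys<ys.min()+4
P=onz(c,u,v,38);N=onz(c,xs[k].mean(),ys.min(),27)
print(P,N,N-P,np.degrees(np.arctan2(*(N-P)[1::-1])),np.hypot(*(N-P)[:2]))
R=s['tcp_rot'];print(R.T@(P-s['tcp_pos']),np.degrees(np.arctan2(R[1,0],R[0,0])))
```

```text
[298 190   1   2   2] [298.  190.5]
disc ((0.0, 0.0), 0.0)
[ 450.60174398 -129.22520729   38.        ] [562.20255119 127.66690508  27.        ] [111.6008072  256.89211236 -11.        ] 66.51858390551902 280.0862323685051
[ 164.67760448 -215.58259461  144.12360614] -170.17964790942028
```

Run:
```python
import pickle,cv2,numpy as np
c=pickle.load(open('w1.pkl','rb'))
h=cv2.cvtColor(c['img'],cv2.COLOR_RGB2HSV)
for p in((281,204),(281,190),(280,160),(280,150),(250,200),(310,200)):print(p,h[p[1],p[0]],c['img'][p[1],p[0]])
x=cv2.resize(c['img'][120:240,220:340,::-1],None,fx=5,fy=5,interpolation=cv2.INTER_CUBIC);cv2.imwrite('pics/w1c.png',x)
```

```text
(281, 204) [ 20 141 159] [159 130  71]
(281, 190) [ 20 140 158] [158 129  71]
(280, 160) [ 20 139 160] [160 131  73]
(280, 150) [ 20 140 159] [159 130  72]
(250, 200) [ 16 106 149] [149 120  87]
(310, 200) [ 16 110 150] [150 120  85]
```

View pics/w1c.png

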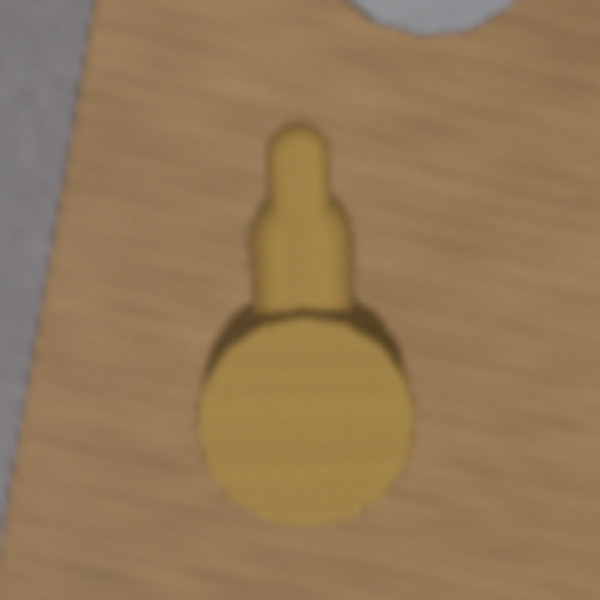

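Run:
```python
from h import *
import pickle
c=pickle.load(open('w1.pkl','rb'));s=c['s']
P=onz(c,281.2,204.4,38);N=onz(c,279.8,144.2,25)
print(P,N,np.degrees(np.arctan2(*(N-P)[1::-1])),np.hypot(*(N-P)[:2]),abs(onz(c,259.6,204.4,38)-onz(c,302.8,204.4,38)))
R=s['tcp_rot'];print(R.T@(P-s['tcp_pos']),np.degrees(np.arctan2(R[1,0],R[0,0])))
```

```text
[576.06117458 113.57128191  38.        ] [522.69825735 103.04395695  25.        ] -168.84011118990853 54.39141021817414 [ 6.90279344 40.07602953  0.        ]
[ -0.35469637   2.25800755 143.99865866] -170.17964790942028
```

```bash
python3 -m handwheel '[[[0,0.0023,0.05,0,0,-0.023,0.07],[0,0.0023,0.09,0,0,-0.023,0.07],[0,0.0023,0.12,0,0,-0.023,0.07],[0,0.0023,0.14,0,0,-0.023,0.07],[0,0.0023,0.151,0,0,-0.023,0.07],[0,0.0023,0.151,0,0,-0.023,0.07],[0,0.0023,0.151,0,0,-0.023,0.07]]]' && python3 -m handwheel '[[[0,0,0,0,0,0,0.03],[0,0,0,0,0,0,0.03],[0,0,0,0,0,0,0.03],[0,0,0,0,0,0,0.03],[0,0,0,0,0,0,0.03],[0,0,0,0,0,0,0.03]]]'
```

```text
time_s: 2.4
tcp_pos: [576.2, 114.9, 32.3]
tcp_rot: [[-0.981, -0.196, 0.001], [-0.196, 0.981, 0.0], [-0.001, -0.0, -1.0]]
ft_force: [-0.0, -0.0, 1.3]
gripper_width: 69.8
gripper_force: 0.0
time_s: 3.0
tcp_pos: [576.7, 114.4, 32.9]
tcp_rot: [[-0.981, -0.195, 0.002], [-0.195, 0.981, 0.0], [-0.002, -0.0, -1.0]]
ft_force: [-2.1, 0.5, 13.6]
gripper_width: 40.3
gripper_force: 58.9
```

```bash
python3 -m handwheel '[[[0,0,-0.02,0,0,0,0.03],[0,0,-0.06,0,0,0,0.03],[0,0,-0.11,0,0,0,0.03],[0,0,-0.16,0,0,0,0.03],[0,-0.02,-0.195,0,0,0,0.03],[0.006,-0.06,-0.2,0,0,0,0.03],[0.011,-0.107,-0.2,0,0,0,0.03],[0.016,-0.155,-0.2,0,0,0.03,0.03]]]' && python3 -m handwheel '[[[0.005,-0.048,0,0,0,0,0.03],[0.010,-0.096,0,0,0,0,0.03],[0.015,-0.144,0,0,0,0,0.03],[0.019,-0.185,0,0,0,0,0.03],[0.023,-0.22,0.015,0,0,0,0.03],[0.024,-0.232,0.03,0,0,0,0.03],[0.024,-0.232,0.03,0,0,0,0.03],[0.024,-0.232,0.03,0,0,0,0.03]]]'
python3 - <<'E'
from h import *
from workcell import ctrl
c=wcap(ctrl,'w2');print(c['s']['tcp_pos'],proj(c,(613,-273,24)),c['s']['time_s'])
E
```

```text
time_s: 3.8
tcp_pos: [590.5, -42.1, 232.8]
tcp_rot: [[-0.986, -0.166, 0.002], [-0.166, 0.986, -0.0], [-0.002, -0.001, -1.0]]
ft_force: [1.0, -0.3, -2.9]
gripper_width: 40.2
gripper_force: 61.2
time_s: 4.6
tcp_pos: [604.7, -272.9, 201.3]
tcp_rot: [[-0.986, -0.165, -0.001], [-0.165, 0.986, 0.001], [0.001, 0.001, -1.0]]
ft_force: [-0.2, -0.3, -0.7]
gripper_width: 40.1
gripper_force: 61.3
[ 604.71277243 -272.90272524  201.30816569] [277.40508277 202.76265914] 4.6
```

View pics/w2.png

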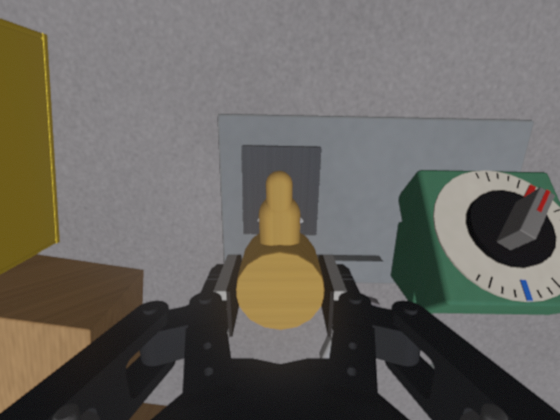

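Run:
```python
from h import *
import pickle,cv2
c=pickle.load(open('w2.pkl','rb'));s=c['s'];R=s['tcp_rot']
A=lambda a,b:np.degrees(np.arctan2(*(b-a)[1::-1]))
p=[onz(c,*q,14) for q in((219,115),(531,121))];print('plate',p,np.linalg.norm(p[1]-p[0]),A(*p)-90)
b=[onz(c,*q,24) for q in((242,146),(321,147),(318,235.5),(240.5,233))];print('bed',np.round(b,1).tolist())
ya=A(b[0],b[1])-90;yb=A(b[1],b[2]);print(ya,yb,[np.linalg.norm(b[i]-b[i-1]) for i in range(4)])
y=np.radians(A(*p)-90);ex=np.array([np.cos(y),np.sin(y),0]);ey=np.array([-ex[1],ex[0],0])
for e in [[(-55,-40),(-55,40),(40,40),(40,-40)]]:
    for q,o in zip(b,e[0:]):print('home from corner',np.round(q-o[0]*ex-o[1]*ey,1))
print('home from plate (nest x rel)',(p[0]+p[1])/2+95*ex-95*ey)
print('tool yaw',np.degrees(np.arctan2(R[1,0],R[0,0])))
x=cv2.resize(c['img'][130:260,220:340,::-1],None,fx=4.5,fy=4.5,interpolation=cv2.INTER_CUBIC);y2=cv2.resize(c['img'][150:330,400:560,::-1],None,fx=1.6,fy=1.6,interpolation=cv2.INTER_CUBIC)
m=np.zeros((590,800,3),np.uint8);m[:x.shape[0],:x.shape[1]]=x;m[:y2.shape[0],540:540+y2.shape[1]]=y2
cv2.imwrite('pics/w2c.png',m)
```

```text
plate [array([ 535.47334133, -344.88890058,   14.        ]), array([489.78915839, -35.15027725,  14.        ])] 313.0895388795824 8.39021713227659
bed [[560.7, -317.3, 24.0], [548.8, -239.5, 24.0], [642.5, -223.2, 24.0], [653.5, -307.2, 24.0]]
8.72867603391208 9.86850364179263 [np.float64(93.26583575265778), np.float64(78.7754933106136), np.float64(95.07893871450051), np.float64(84.74065264920381)]
home from corner [ 609.3 -269.7   24. ]
home from corner [ 609. -271.   24.]
home from corner [ 608.7 -268.6   24. ]
home from corner [ 608.1 -273.4   24. ]
home from plate (nest x rel) [ 620.47633059 -270.14098782   14.        ]
tool yaw -170.49748088308323
```

View pics/w2c.png

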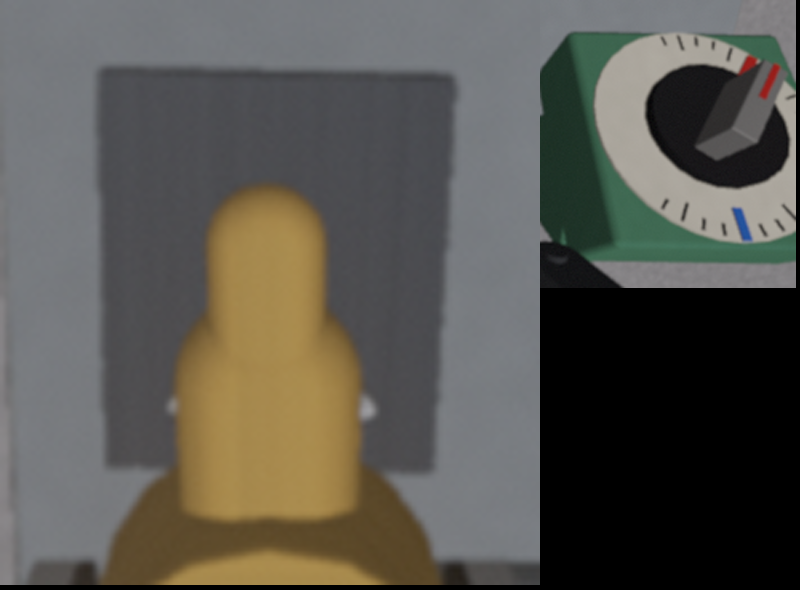

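Run:
```python
from h import *
import pickle
c=pickle.load(open('w2.pkl','rb'));s=c['s'];R=s['tcp_rot']
b=[onz(c,*q,24) for q in((241.8,145.1),(321.1,146.4),(316.4,234.9),(243.6,234))]
print(np.round(b,1).tolist(),[np.linalg.norm(b[i]-b[i-1]) for i in range(4)])
o=np.array([(-55,-40),(-55,40),(40,40),(40,-40)],float)
B=np.array(b)[:,:2]
r=least_squares(lambda p:(B-(p[:2]+o@np.array([[np.cos(p[2]),np.sin(p[2])],[-np.sin(p[2]),np.cos(p[2])]])).reshape(4,2)).ravel(),[610,-271,.15]);print(r.x,np.degrees(r.x[2]),np.round(r.fun,1))
y=r.x[2];ex=np.array([np.cos(y),np.sin(y)]);ey=np.array([-ex[1],ex[0]])
for q in((258.2,220),(301.8,220.7)):
    f=onz(c,*q,37)[:2]-r.x[:2];print('flank tip',f@ex,f@ey)
g=r.x[:2]-s['tcp_pos'][:2];print('tcp->home in nest axes',g@ex,g@ey,'tool',R.T@np.r_[g,0],np.degrees(np.arctan2(R[1,0],R[0,0])))
```

```text
[[559.9, -317.6, 24.0], [548.2, -239.5, 24.0], [642.1, -225.0, 24.0], [654.1, -303.7, 24.0]] [np.float64(95.18759800080846), np.float64(79.02007006995082), np.float64(94.96386095758402), np.float64(79.57962509621076)]
[ 6.08477660e+02 -2.70334861e+02  1.49924333e-01] 8.59003153851766 [-0.2  0.5  0.1 -0.5  0.  -0.2  0.1  0.2]
flank tip 19.099850495388488 -22.801213284674922
flank tip 19.195516995199302 22.11429398779784
tcp->home in nest axes 4.106198725411134 1.97672266491813 tool [-4.13715654e+00  1.91108192e+00 -1.45979956e-03] -170.49748088308323
```

```bash
python3 -m handwheel '[[[0.004,0.0019,0.04,0,0,0.016,0.03],[0.004,0.0019,0.08,0,0,0.016,0.03],[0.004,0.0019,0.11,0,0,0.016,0.03],[0.004,0.0019,0.13,0,0,0.016,0.03],[0.004,0.0019,0.14,0,0,0.016,0.03],[0.004,0.0019,0.144,0,0,0.016,0.03],[0.004,0.0019,0.144,0,0,0.016,0.03]]]'; python3 -m handwheel '[[[0,0,0.001,0,0,0,0.03],[0,0,0.002,0,0,0,0.03],[0,0,0.003,0,0,0,0.03],[0,0,0.003,0,0,0,0.03]]]'
```

```text
time_s: 5.35
tcp_pos: [601.4, -272.1, 58.1]
tcp_rot: [[-0.989, -0.15, 0.001], [-0.15, 0.989, -0.0], [-0.001, -0.0, -1.0]]
ft_force: [-0.5, 0.2, -1.5]
gripper_width: 40.3
gripper_force: 61.3
time_s: 5.75
tcp_pos: [600.9, -272.5, 54.7]
tcp_rot: [[-0.989, -0.15, 0.0], [-0.15, 0.989, -0.0], [-0.0, -0.0, -1.0]]
ft_force: [-0.8, 0.5, -1.5]
gripper_width: 40.5
gripper_force: 61.3
```

```bash
python3 -m handwheel '[[[0,0.001,0.001,0,0,0,0.03],[0,0.001,0.001,0,0,0,0.03],[0,0.001,0.002,0,0,0,0.03],[0,0.001,0.002,0,0,0,0.03]]]'
```

```text
time_s: 6.15
tcp_pos: [600.7, -271.4, 53.0]
tcp_rot: [[-0.989, -0.15, 0.0], [-0.15, 0.989, -0.0], [-0.0, -0.0, -1.0]]
ft_force: [-3.1, 2.0, 8.7]
gripper_width: 39.9
gripper_force: 62.6
```

```bash
python3 -m handwheel '[[[0,0,-0.001,0,0,0,0.05],[0,0,-0.001,0,0,0,0.055],[0,0,-0.001,0,0,0,0.055],[0,0,-0.004,0,0,0,0.055],[0,0,-0.0075,0,0,0,0.055],[0,0,-0.0075,0,0,0,0.055],[0,0,-0.0075,0,0,0,0.055]]]'; python3 -m handwheel '[[[0,0,0,0,0,0,0.03],[0,0,0,0,0,0,0.03],[0,0,0,0,0,0,0.03],[0,0,0,0,0,0,0.03]]]';python3 -m handwheel '[[[-0.002,0,0,0,0,0,0.03],[-0.004,0,0,0,0,0,0.03],[-0.005,0,0,0,0,0,0.03],[-0.005,0,0,0,0,0,0.03]]]'
```

```text
time_s: 6.85
tcp_pos: [600.9, -271.5, 60.2]
tcp_rot: [[-0.989, -0.15, 0.0], [-0.15, 0.989, -0.0], [-0.0, -0.0, -1.0]]
ft_force: [-0.4, -0.4, -0.3]
gripper_width: 55.0
gripper_force: 0.0
time_s: 7.25
tcp_pos: [600.7, -271.4, 60.4]
tcp_rot: [[-0.989, -0.15, 0.0], [-0.15, 0.989, -0.0], [-0.0, -0.0, -1.0]]
ft_force: [-2.1, 1.2, 8.0]
gripper_width: 39.8
gripper_force: 59.5
time_s: 7.65
tcp_pos: [604.5, -270.8, 60.4]
tcp_rot: [[-0.989, -0.15, -0.002], [-0.15, 0.989, 0.0], [0.002, 0.001, -1.0]]
ft_force: [-10.9, -1.8, 15.1]
gripper_width: 40.1
gripper_force: 60.4
```

```bash
python3 -m handwheel '[[[0,0,-0.001,0,0,0,0.03],[0,0,-0.001,0,0,0,0.03]]]'; python3 -m handwheel '[[[-0.001,0,0,0,0,0,0.03],[-0.001,0,0,0,0,0,0.03]]]';python3 -m handwheel '[[[-0.001,0,0,0,0,0,0.03],[-0.001,0,0,0,0,0,0.03]]]'
```

```text
time_s: 7.85
tcp_pos: [605.7, -270.7, 60.9]
tcp_rot: [[-0.989, -0.15, 0.0], [-0.15, 0.989, -0.0], [-0.0, -0.0, -1.0]]
ft_force: [0.1, 0.9, -1.2]
gripper_width: 39.6
gripper_force: 60.5
time_s: 8.05
tcp_pos: [606.8, -270.4, 60.7]
tcp_rot: [[-0.989, -0.15, -0.0], [-0.15, 0.989, 0.0], [0.0, 0.0, -1.0]]
ft_force: [0.5, 0.2, -1.5]
gripper_width: 39.7
gripper_force: 60.5
time_s: 8.25
tcp_pos: [607.8, -270.3, 60.8]
tcp_rot: [[-0.989, -0.15, -0.0], [-0.15, 0.989, 0.0], [0.0, 0.0, -1.0]]
ft_force: [-0.0, -0.5, -1.7]
gripper_width: 39.8
gripper_force: 60.5
```

Free now; continue to contact in 1 mm steps.

```bash
python3 -m handwheel '[[[-0.001,0,0,0,0,0,0.03],[-0.001,0,0,0,0,0,0.03]]]'; python3 -m handwheel '[[[-0.001,0,0,0,0,0,0.03],[-0.001,0,0,0,0,0,0.03]]]'
```

```text
time_s: 8.45
tcp_pos: [608.5, -270.2, 60.9]
tcp_rot: [[-0.989, -0.15, -0.0], [-0.15, 0.989, 0.0], [0.0, 0.0, -1.0]]
ft_force: [-0.6, -0.5, -1.4]
gripper_width: 39.5
gripper_force: 60.5
time_s: 8.65
tcp_pos: [608.8, -270.2, 60.9]
tcp_rot: [[-0.989, -0.15, -0.002], [-0.15, 0.989, 0.0], [0.002, 0.0, -1.0]]
ft_force: [-6.8, -2.2, 3.0]
gripper_width: 39.7
gripper_force: 60.8
```

```bash
python3 -m handwheel '[[[-0.001,0,0,0,0,0,0.03],[-0.001,0,0.0007,0,0,0,0.03],[-0.001,0,0.0007,0,0,0,0.03]]]'; python3 -m handwheel '[[[0,0,0,0,0,0,0.044],[0,0,0,0,0,0,0.05],[0,0,0,0,0,0,0.055],[0,0,0,0,0,0,0.055]]]'
```

```text
time_s: 8.95
tcp_pos: [609.0, -270.2, 60.5]
tcp_rot: [[-0.989, -0.15, -0.003], [-0.15, 0.989, 0.0], [0.003, 0.001, -1.0]]
ft_force: [-13.5, -4.0, 11.1]
gripper_width: 39.6
gripper_force: 61.8
time_s: 9.35
tcp_pos: [610.9, -269.9, 60.3]
tcp_rot: [[-0.989, -0.15, 0.0], [-0.15, 0.989, -0.0], [-0.0, -0.0, -1.0]]
ft_force: [-1.1, 0.1, 0.2]
gripper_width: 54.9
gripper_force: 0.0
```

```bash
python3 -m handwheel '[[[0.001,0,-0.01,0,0,0,0.055],[0.001,0,-0.03,0,0,0,0.055],[0.001,0,-0.07,0,0,0,0.055],[0.001,0,-0.115,0,0,0,0.055],[0,0.03,-0.15,0,0,0,0.055],[0,0.07,-0.165,0,0,0,0.055],[0,0.08,-0.165,0,0,0,0.055],[0,0.08,-0.165,0,0,0,0.055]]]'
python3 - <<'E'
from h import *
from workcell import ctrl
c=wcap(ctrl,'w3');R=c['s']['tcp_rot'];print(c['s']['tcp_pos'],proj(c,(608.5,-270.3,58)),c['s']['time_s'])
E
```

```text
time_s: 10.15
tcp_pos: [598.6, -189.5, 226.2]
tcp_rot: [[-0.988, -0.152, 0.001], [-0.152, 0.988, -0.0], [-0.001, -0.0, -1.0]]
ft_force: [0.2, 0.3, 0.4]
gripper_width: 55.0
gripper_force: 0.0
[ 598.62448248 -189.48286752  226.23468297] [198.92614654 194.9318083 ] 10.15
```

View pics/w3.png

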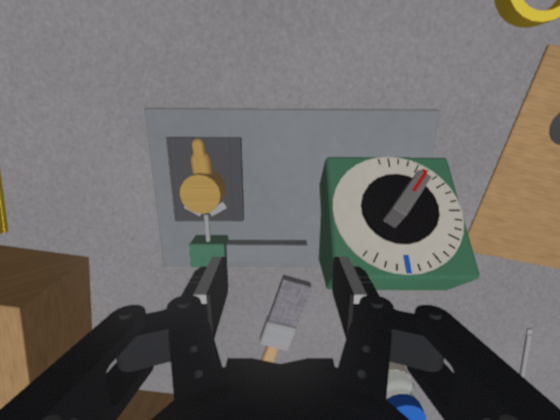

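```bash
cat > dial.py <<'E'
from h import *
import pickle,cv2,sys
YAW=0.1499;ex=np.array([np.cos(YAW),np.sin(YAW),0]);ey=np.array([-ex[1],ex[0],0]);ez=np.array([0,0,1.])
n=-0.682*ex+0.731*ez;up=0.731*ex+0.682*ez;HOME=np.array([608.5,-270.3,24])
def hit(c,u,v,D,h):
    o,d=ray(c,u,v);return o+d*(((D+h*n)-o)@n)/(d@n)
def angs(c,D,rows,h):
    # bezel angle: 0=up, anticlockwise seen from outside (from n): positive = n x up
    a=np.cross(n,up);P=[hit(c,u,v,D,h)-D for u,v in rows];return [(p@up,p@a,np.degrees(np.arctan2(p@a,p@up))) for p in P]
E
python3 - <<'E'
from dial import *
c=pickle.load(open('w3.pkl','rb'));im=c['img'];h=cv2.cvtColor(im,cv2.COLOR_RGB2HSV)
m=cv2.inRange(h,(0,0,150),(180,60,255));m[:, :325]=0;m[:150]=0;m[285:]=0;m[:,475:]=0
k,l,st,ce=cv2.connectedComponentsWithStats(m);i=1+st[1:,4].argmax();print(st[i])
ct=np.stack(np.nonzero(l==i)[::-1],1).astype(np.float32);H=cv2.convexHull(ct)[:,0];el=cv2.fitEllipse(H);print('ellipse',el)
def res(p):
    D=HOME+p[0]*ex+p[1]*ey;D[2]=90
    q=np.array([proj(c,D+59*(np.cos(t)*up+np.sin(t)*ey)) for t in np.linspace(0,2*np.pi,72)],np.float32)
    e=cv2.fitEllipse(q);return np.r_[np.array(e[0])-el[0],(np.array(e[1])-el[1])*.0]
r=least_squares(res,[0,190],diff_step=1e-3);D=HOME+r.x[0]*ex+r.x[1]*ey;D[2]=90;print(r.x,D)
q=np.array([proj(c,D+59*(np.cos(t)*up+np.sin(t)*ey)) for t in np.linspace(0,2*np.pi,72)],np.float32);print(cv2.fitEllipse(q))
sub=np.zeros(h.shape[:2],bool);sub[155:280,330:470]=1
bl=np.argwhere((cv2.inRange(h,(105,120,60),(125,255,255))>0)&sub)[:,::-1]
rd=np.argwhere(((cv2.inRange(h,(0,120,90),(8,255,255))|cv2.inRange(h,(170,120,90),(180,255,255)))>0)&sub)[:,::-1]
print('blue',len(bl),bl.mean(0),angs(c,D,[bl.mean(0)],0))
print('red',len(rd),rd.mean(0),rd.min(0),rd.max(0),'h36',angs(c,D,[rd.mean(0)],36),'h11',angs(c,D,[rd.mean(0)],11))
print(rd.tolist())
E
```

```text
[ 333  157  130  117 6470]
ellipse ((397.8404541015625, 215.2952880859375), (110.55396270751953, 135.1172332763672), 118.1730728149414)
[  0.         189.11865234] [580.25716142 -83.30212105  90.        ]
((397.84344482421875, 209.49398803710938), (110.74271392822266, 136.46534729003906), 116.81932830810547)
blue 73 [407.06849315 263.7260274 ] [(np.float64(55.60018208094205), np.float64(-0.7426111457225154), np.float64(-0.7652125060207701))]
red 94 [419.67021277 179.94680851] [412 169] [426 190] h36 [(np.float64(-3.747732203196975), np.float64(6.2849577886163495), np.float64(120.80770368299622))] h11 [(np.float64(-18.98836505520552), np.float64(19.964090627843813), np.float64(133.5650899796568))]
[[423, 169], [422, 170], [423, 170], [424, 170], [425, 170], [423, 171], [424, 171], [425, 171], [426, 171], [423, 172], [424, 172], [425, 172], [426, 172], [423, 173], [424, 173], [425, 173], [426, 173], [422, 174], [423, 174], [424, 174], [425, 174], [426, 174], [421, 175], [422, 175], [423, 175], [424, 175], [425, 175], [421, 176], [422, 176], [423, 176], [424, 176], [420, 177], [421, 177], [422, 177], [423, 177], [424, 177], [420, 178], [421, 178], [422, 178], [423, 178], [419, 179], [420, 179], [421, 179], [422, 179], [418, 180], [419, 180], [420, 180], [421, 180], [422, 180], [417, 181], [418, 181], [419, 181], [420, 181], [421, 181], [417, 182], [418, 182], [419, 182], [420, 182], [416, 183], [417, 183], [418, 183], [419, 183], [420, 183], [415, 184], [416, 184], [417, 184], [418, 184], [419, 184], [415, 185], [416, 185], [417, 185], [418, 185], [414, 186], [415, 186], [416, 186], [417, 186], [418, 186], [413, 187], [414, 187], [415, 187], [416, 187], [417, 187], [413, 188], [414, 188], [415, 188], [416, 188], [412, 189], [413, 189], [414, 189], [415, 189], [416, 189], [413, 190], [414, 190], [415, 190]]
```

```bash
cat >> dial.py <<'E'
def fitD(c,box,thr=150):
    x0,x1,y0,y1=box;h=cv2.cvtColor(c['img'],cv2.COLOR_RGB2HSV)
    m=cv2.inRange(h,(0,0,thr),(180,60,255));M=np.zeros_like(m);M[y0:y1,x0:x1]=m[y0:y1,x0:x1]
    k,l,st,ce=cv2.connectedComponentsWithStats(M);i=1+st[1:,4].argmax()
    H=cv2.convexHull(np.stack(np.nonzero(l==i)[::-1],1).astype(np.float32))[:,0]
    def res(p):
        D=HOME+p[0]*ex+p[1]*ey;D[2]=90
        P=np.array([hit(c,u,v,D,0)-D for u,v in H]);return np.linalg.norm(P,axis=1)-59
    r=least_squares(res,[1,190.],loss='soft_l1');D=HOME+r.x[0]*ex+r.x[1]*ey;D[2]=90
    return D,r.x,np.round(res(r.x),1)
def cols(c,box):
    x0,x1,y0,y1=box;h=cv2.cvtColor(c['img'],cv2.COLOR_RGB2HSV);s=np.zeros(h.shape[:2],bool);s[y0:y1,x0:x1]=1
    bl=np.argwhere((cv2.inRange(h,(105,120,60),(125,255,255))>0)&s)[:,::-1]
    rd=np.argwhere(((cv2.inRange(h,(0,120,90),(8,255,255))|cv2.inRange(h,(170,120,90),(180,255,255)))>0)&s)[:,::-1]
    return bl,rd
E
python3 - <<'E'
from dial import *
d=pickle.load(open('d0.pkl','rb'))
np.set_printoptions(precision=1,suppress=True,linewidth=200)
for nm,c,box in(('w3',pickle.load(open('w3.pkl','rb')),(325,475,150,285)),('side',d['side'],(235,295,135,205))):
    D,p,r=fitD(c,box);print(nm,p,D,np.abs(r).mean(),r.min(),r.max())
    bl,rd=cols(c,box);print(' blue',np.array(angs(c,D,[bl.mean(0)],0)))
    v=cv2.fitLine(rd.astype(np.float32),cv2.DIST_L2,0,.01,.01).ravel();print(' red',len(rd),v)
    t=((rd-v[2:])@v[:2]);e=[v[2:]+v[:2]*t.min(),v[2:]+v[:2]*t.max()]
    for h in(36,10,0):
        a=np.array(angs(c,D,e,h));print(' h',h,a.ravel(),'dir',np.degrees(np.arctan2(a[1,1]-a[0,1],a[1,0]-a[0,0])))
c=d['side']
D=fitD(c,(235,295,135,205))[0]
print('side pointer pts',[np.array(angs(c,D,[(281,188.7),(275.7,177.5)],h)) for h in(0,10)],'bar stripe',np.array(angs(c,D,[(280,160),(285.3,170)],36)))
E
```

```text
w3 [  5.7 189.9] [585.7 -81.7  90. ] 0.27872340425531916 -0.6 0.2
 blue [[50.4  0.2  0.2]]
 red 94 [  0.5  -0.9 419.7 179.9]
 h 36 [ -0.5   0.6 131.8 -19.6  14.5 143.6] dir 143.9555827796855
 h 10 [-15.2  14.  137.4 -36.6  29.5 141.1] dir 143.95558277968547
 h 0 [-20.8  19.1 137.5 -43.1  35.3 140.7] dir 143.95558277968547
side [  7.8 186.2] [588.4 -85.1  90. ] 1.169230769230769 -4.6 0.5
 blue [[49.1 -0.1 -0.1]]
 red 30 [  0.1  -1.  278.8 177.9]
 h 36 [-15.1  67.3 102.7  -5.4   2.6 154. ] dir -81.46132721427344
 h 10 [ -30.3   34.6  131.2  -20.1  -33.6 -120.9] dir -81.4613272142736
 h 0 [ -36.2   22.1  148.6  -25.7  -47.5 -118.4] dir -81.46132721427361
side pointer pts [array([[-43.5,  18.4, 157.1],
       [-25.8,   2.6, 174.2]]), array([[-37.5,  31. , 140.4],
       [-20.1,  15.5, 142.3]])] bar stripe [[ -3.4   1.5 156.7]
 [-19.9  14.2 144.5]]
```

```bash
cat >> dial.py <<'E'
D0=HOME+5.7*ex+189.9*ey;D0[2]=90
def tgt(s,D,h,th):
    t=np.radians(th);a=np.cross(n,up);x=np.cos(t)*up+np.sin(t)*a;z=-n;T=np.stack([x,np.cross(z,x),z],1)
    R=np.asarray(s['tcp_rot']);P=D+h*n
    return R.T@(P-s['tcp_pos']),Rn.from_matrix(R.T@T).as_rotvec()
E
python3 - <<'E'
from dial import *
from workcell import ctrl
s=ctrl.state();np.set_printoptions(precision=4,suppress=True)
print(np.round(s['q'],1),D0);a,b=tgt(s,D0,132,143);print(a/1000,b,np.degrees(np.linalg.norm(b)))
E
```

```text
[ -20.4   27.2   95.9   -0.    56.9 -119.1] [585.7766 -81.6783  90.    ]
[0.0863 0.1098 0.0389] [-0.2419 -0.724   0.6163] 56.210485000632765
```

```bash
python3 -m handwheel '[[[0.043,0.055,0.01,-0.12,-0.36,0.31,0.04],[0.043,0.055,0.01,-0.12,-0.36,0.31,0.04],[0.0863,0.1098,0.0389,-0.2419,-0.724,0.6163,0.04],[0.0863,0.1098,0.0389,-0.2419,-0.724,0.6163,0.04],[0.0863,0.1098,0.0389,-0.2419,-0.724,0.6163,0.04],[0.0863,0.1098,0.0389,-0.2419,-0.724,0.6163,0.04],[0.0863,0.1098,0.0389,-0.2419,-0.724,0.6163,0.04],[0.0863,0.1098,0.0389,-0.2419,-0.724,0.6163,0.04]]]'
python3 - <<'E'
from dial import *
from workcell import ctrl
s=ctrl.state();np.set_printoptions(precision=4,suppress=True)
print(np.round(s['q'],1));a,b=tgt(s,D0,132,143);print(a/1000,b)
E
```

```text
time_s: 11.0
tcp_pos: [505.3, -97.4, 228.0]
tcp_rot: [[-0.738, 0.338, 0.584], [0.491, 0.863, 0.12], [-0.464, 0.375, -0.803]]
ft_force: [0.6, -0.2, 0.3]
gripper_width: 39.6
gripper_force: 0.0
[ -30.3   11.2  136.1   81.4   23.7 -167.4]
[ 0.0266 -0.0165  0.0286] [-0.0424 -0.1087  0.0058]
```

Run:
```python
from dial import *
from workcell import ctrl
s=ctrl.state();np.set_printoptions(precision=4,suppress=True)
a,b=tgt(s,D0,75,115);print(a/1000,b)
```

```text
[ 0.0204 -0.0141  0.0852] [-0.0682 -0.0962  0.494 ]
```

```bash
python3 -m handwheel '[[[0.02,-0.014,0.03,-0.068,-0.096,0.494,0.04],[0.02,-0.014,0.05,-0.068,-0.096,0.494,0.04],[0.02,-0.014,0.07,-0.068,-0.096,0.494,0.04],[0.0204,-0.0141,0.0852,-0.068,-0.096,0.494,0.04],[0.0204,-0.0141,0.0852,-0.068,-0.096,0.494,0.04],[0.0204,-0.0141,0.0852,-0.068,-0.096,0.494,0.04],[0.0204,-0.0141,0.0852,-0.068,-0.096,0.494,0.04]]]'
python3 - <<'E'
from dial import *
from workcell import ctrl
s=ctrl.state();np.set_printoptions(precision=4,suppress=True)
print(np.round(s['q'],1))
for h,t in((75,115),(75,140),(32,143)):
  a,b=tgt(s,D0,h,t);print(a/1000,b)
E
```

```text
time_s: 11.7
tcp_pos: [546.9, -98.3, 184.8]
tcp_rot: [[-0.477, 0.612, 0.631], [0.844, 0.52, 0.133], [-0.246, 0.596, -0.764]]
ft_force: [-0.8, 0.6, 1.0]
gripper_width: 40.1
gripper_force: 0.0
[ -29.    20.6  136.4  109.3   26.6 -167.4]
[ 0.023  -0.0263  0.0244] [-0.0301 -0.0555 -0.0011]
[ 0.023  -0.0263  0.0244] [-0.0175 -0.0612 -0.4373]
[ 0.0206 -0.025   0.0673] [-0.016  -0.0618 -0.4896]
```

Run:
```python
from dial import *
from workcell import ctrl
s=ctrl.state();np.set_printoptions(precision=4,suppress=True)
for h,t in((90,60),(90,50)):
  a,b=tgt(s,D0,h,t);print(a/1000,b)
```

```text
[ 0.0238 -0.0267  0.0094] [-0.0544 -0.0367  0.9587]
[ 0.0238 -0.0267  0.0094] [-0.0583 -0.0323  1.1332]
```

```bash
python3 -m handwheel '[[[0.005,-0.005,0.0,-0.058,-0.032,1.133,0.04],[0.01,-0.01,0.0,-0.058,-0.032,1.133,0.04],[0.02,-0.02,0.005,-0.058,-0.032,1.133,0.04],[0.0238,-0.0267,0.0094,-0.058,-0.032,1.133,0.04],[0.0238,-0.0267,0.0094,-0.058,-0.032,1.133,0.04],[0.0238,-0.0267,0.0094,-0.058,-0.032,1.133,0.04],[0.0238,-0.0267,0.0094,-0.058,-0.032,1.133,0.04],[0.0238,-0.0267,0.0094,-0.058,-0.032,1.133,0.04]]]'
python3 - <<'E'
from dial import *
from workcell import ctrl
s=ctrl.state();np.set_printoptions(precision=4,suppress=True)
print(np.round(s['q'],1))
for h,t in((90,50),(90,-37)):
  a,b=tgt(s,D0,h,t);print(a/1000,b)
E
```

```text
time_s: 12.5
tcp_pos: [525.3, -90.5, 156.3]
tcp_rot: [[0.354, 0.647, 0.675], [0.824, -0.557, 0.102], [0.442, 0.52, -0.731]]
ft_force: [-0.3, -0.4, 0.1]
gripper_width: 39.7
gripper_force: 0.0
[ -29.3   25.5  143.2  132.4   34.7 -127.3]
[-0.0006 -0.0002  0.0001] [ 0.0005 -0.0006 -0.0059]
[-0.0006 -0.0002  0.0001] [-0.0001 -0.0008  1.5123]
```

```bash
python3 -m handwheel '[[[0,0,0,0,0,1.512,0.04],[0,0,0,0,0,1.512,0.04],[0,0,0,0,0,1.512,0.04],[0,0,0,0,0,1.512,0.04],[0,0,0,0,0,1.512,0.04],[0,0,0,0,0,1.512,0.04],[0,0,0,0,0,1.512,0.04],[0,0,0,0,0,1.512,0.04]]]' >/dev/null
python3 - <<'E'
from dial import *
from workcell import ctrl
s=ctrl.state();np.set_printoptions(precision=4,suppress=True)
print(np.round(s['q'],1))
a,b=tgt(s,D0,90,-37);print(a/1000,b)
E
```

```text
[-29.3  25.4 143.2 132.4  34.6 -58.5]
[-0.0005  0.0005  0.0002] [-0.0007 -0.0005  0.3123]
```

```bash
python3 -m handwheel '[[[0,0,0,0,0,0.312,0.04],[0,0,0,0,0,0.312,0.04],[0,0,0,0,0,0.312,0.04],[0,0,0,0,0,0.312,0.04]]]'
python3 - <<'E'
from dial import *
from workcell import ctrl
np.set_printoptions(precision=4,suppress=True)
c=wcap(ctrl,'w4');s=c['s'];print(np.round(s['q'],1))
a,b=tgt(s,D0,32,-37);print(a/1000,b)
print(proj(c,D0),proj(c,D0+36*n),proj(c,D0+36*n+23*np.array(-s['tcp_rot'][:,0])))
E
```

```text
time_s: 13.7
tcp_pos: [525.5, -90.5, 156.2]
tcp_rot: [[0.67, -0.309, 0.675], [-0.5, -0.86, 0.102], [0.549, -0.406, -0.731]]
ft_force: [-0.2, 0.8, 0.0]
gripper_width: 40.0
gripper_force: 0.0
[-29.3  25.5 143.1 132.4  34.7 -41.2]
[-0.0004  0.0006  0.0579] [-0.0007 -0.0004  0.0096]
[281.2573 222.2167] [281.5409 240.7603] [281.4805 272.2302]
```

View pics/w4.png

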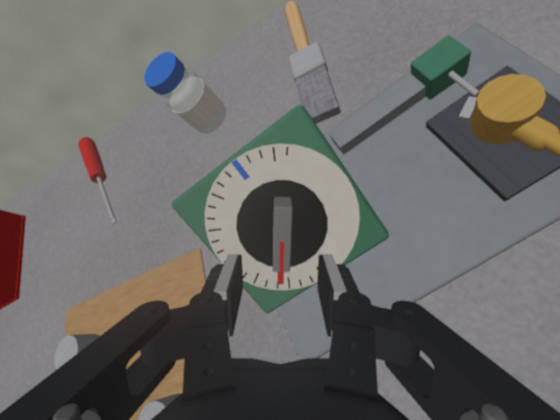

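```bash
python3 -m handwheel '[[[0,0.0005,0.02,0,0,0.005,0.04],[0,0.0005,0.04,0,0,0.005,0.04],[0,0.0005,0.05,0,0,0.005,0.04],[0,0.0005,0.057,0,0,0.005,0.04],[0,0.0005,0.057,0,0,0.005,0.04]]]' && python3 -m handwheel '[[[0,0,0,0,0,0,0.006],[0,0,0,0,0,0,0.006],[0,0,0,0,0,0,0.006],[0,0,0,0,0,0,0.006],[0,0,0,0,0,0,0.006]]]';python3 -c "
from workcell import ctrl;print(ctrl.state()['q'].round(1))"
```

```text
time_s: 14.25
tcp_pos: [563.9, -84.7, 113.5]
tcp_rot: [[0.668, -0.315, 0.674], [-0.507, -0.856, 0.103], [0.545, -0.411, -0.731]]
ft_force: [-0.4, -0.6, 0.6]
gripper_width: 40.2
gripper_force: 0.0
time_s: 14.75
tcp_pos: [563.2, -85.6, 114.3]
tcp_rot: [[0.667, -0.317, 0.674], [-0.509, -0.855, 0.101], [0.545, -0.411, -0.731]]
ft_force: [-5.0, -5.3, 3.0]
gripper_width: 10.6
gripper_force: 58.4
[-25.5  33.1 140.2 141.2  37.5 -46.8]
```

```bash
python3 -m handwheel '[[[0,0,0,0,0,0.14,0.006],[0,0,0,0,0,0.28,0.006],[0,0,0,0,0,0.42,0.006],[0,0,0,0,0,0.56,0.006],[0,0,0,0,0,0.70,0.006],[0,0,0,0,0,0.84,0.006],[0,0,0,0,0,0.98,0.006],[0,0,0,0,0,1.1,0.006]]]';python3 - <<'E'
from dial import *
from workcell import ctrl
np.set_printoptions(precision=4,suppress=True)
s=ctrl.state();print(np.round(s['q'],1))
for t in(-100,-180):
  a,b=tgt(s,D0,32,t);print(a/1000,b)
E
```

```text
time_s: 15.55
tcp_pos: [563.8, -85.2, 114.9]
tcp_rot: [[0.017, -0.737, 0.676], [-0.992, 0.07, 0.102], [-0.123, -0.672, -0.73]]
ft_force: [-3.6, -1.1, 6.9]
gripper_width: 10.5
gripper_force: 58.8
[-25.4  33.  140.1 141.2  37.6  16.6]
[-0.0001  0.0007  0.0014] [-0.0016  0.0001 -0.0059]
[-0.0001  0.0007  0.0014] [-0.0013  0.0012  1.3903]
```

Turning smoothly (θ now about 80°). Continue 1.39 rad.

```bash
python3 -m handwheel '[[[0,0,0,0,0,0.14,0.006],[0,0,0,0,0,0.28,0.006],[0,0,0,0,0,0.42,0.006],[0,0,0,0,0,0.56,0.006],[0,0,0,0,0,0.70,0.006],[0,0,0,0,0,0.84,0.006],[0,0,0,0,0,0.98,0.006],[0,0,0,0,0,1.1,0.006]]]' >/dev/null;python3 -m handwheel '[[[0,0,0,0,0,0.1,0.006],[0,0,0,0,0,0.2,0.006],[0,0,0,0,0,0.26,0.006],[0,0,0,0,0,0.28,0.006],[0,0,0,0,0,0.28,0.006],[0,0,0,0,0,0.28,0.006]]]';python3 - <<'E'
from dial import *
from workcell import ctrl
np.set_printoptions(precision=4,suppress=True)
s=ctrl.state();print(np.round(s['q'],1));a,b=tgt(s,D0,32,-180);print(a/1000,b)
E
```

```text
time_s: 16.95
tcp_pos: [564.5, -86.1, 115.4]
tcp_rot: [[-0.719, -0.159, 0.677], [-0.124, 0.987, 0.1], [-0.684, -0.012, -0.729]]
ft_force: [-3.5, -7.7, 10.1]
gripper_width: 10.8
gripper_force: 59.3
[-25.5  33.  140.1 141.3  37.6  95.3]
[0.0014 0.0012 0.0014] [-0.0018  0.003   0.0151]
```

```bash
python3 -m handwheel '[[[0,0,0,0,0,0.015,0.006],[0,0,0,0,0,0.015,0.006],[0,0,0,0,0,0.015,0.03],[0,0,0,0,0,0.015,0.04],[0,0,0,0,0,0.015,0.04]]]' && python3 -m handwheel '[[[0,0,-0.01,0,0,0,0.04],[0,0,-0.03,0,0,0,0.04],[0,0,-0.055,0,0,0,0.04],[0,0,-0.07,0,0,0,0.04],[0,0,-0.07,0,0,0,0.04]]]';python3 - <<'E'
from dial import *
from workcell import ctrl
np.set_printoptions(precision=2,suppress=True)
c=wcap(ctrl,'w5');print(np.round(c['s']['q'],1));x,y=proj(c,D0).astype(int);print(x,y)
box=(max(x-110,0),x+110,max(y-110,0),y+110)
bl,rd=cols(c,box);print(len(bl),bl.mean(0),np.array(angs(c,D0,[bl.mean(0)],0)))
v=cv2.fitLine(rd.astype(np.float32),cv2.DIST_L2,0,.01,.01).ravel();print(len(rd),rd.min(0),rd.max(0),v)
t=(rd-v[2:])@v[:2]
for h in(36,10):
    a=np.array(angs(c,D0,[v[2:]+v[:2]*t.min(),v[2:]+v[:2]*t.max()],h));print(h,a.ravel(),np.degrees(np.arctan2(a[1,1]-a[0,1],a[1,0]-a[0,0])))
k=cv2.circle(c['img'].copy(),(int(proj(c,HOME+[0,0,34])[0]),int(proj(c,HOME+[0,0,34])[1])),3,(255,0,255),-1);cv2.imwrite('pics/w5.png',k[:,:,::-1])
E
```

```text
time_s: 17.45
tcp_pos: [563.6, -84.9, 114.1]
tcp_rot: [[-0.723, -0.15, 0.675], [-0.11, 0.989, 0.102], [-0.682, -0.0, -0.731]]
ft_force: [0.2, -1.1, 1.2]
gripper_width: 40.0
gripper_force: 0.0
time_s: 17.95
tcp_pos: [515.4, -92.3, 166.5]
tcp_rot: [[-0.722, -0.15, 0.675], [-0.11, 0.989, 0.101], [-0.683, -0.001, -0.73]]
ft_force: [-0.4, -0.6, -0.7]
gripper_width: 40.1
gripper_force: 0.0
[-30.5  23.4 143.8 129.6  33.9 104.3]
278 216
429 [302.06 294.27] [[72.94 20.67 15.82]]
145 [276 235] [280 274] [  0.     1.   278.01 256.87]
36 [  1.46  -0.38 -14.73  32.23  -0.39  -0.7 ] -0.021262182015467646
10 [12.1  -0.59 -2.8  47.01 -0.6  -0.74] -0.021262182015506056
```

View pics/w5.png

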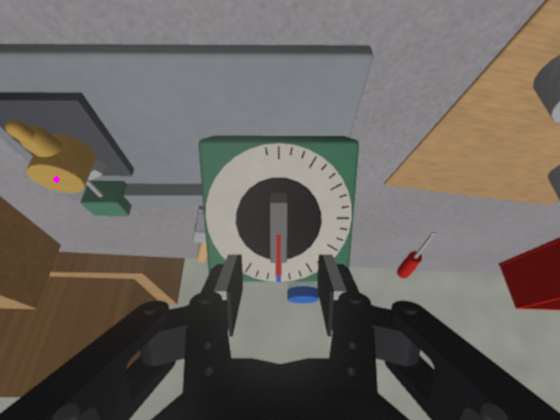

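```bash
python3 -c "
from workcell import ctrl;print(ctrl.finish_job())"
```

```text
the job is handed in; nothing more can be done
None
```

I seated the brass master upright in the V-nest and let go of it, then turned the knob's pointer to within about 1° of the blue zero mark by the last wrist picture. I did not touch the chrome handles. I handed the job in after about 18 s on the robot's clock; the hand-in gave no pass or fail result.

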